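# Index the board-repair turntable by one hole

### The arm

A 7-joint arm with a two-finger parallel gripper is mounted at the origin on a cart in front of the work surface, level with it; the furniture and walls round the work are solid. World frame = base frame: x ahead of the robot, y to its left, z up, the work surface at z = 0. Lengths are in m, angles in rad, forces in N, time in s.
With the tool pointing down it reaches from about 0.425 to 0.875 m from the base axis. Payload 8.4 kg.
Tool frame: the origin (TCP) lies on the centre line of the jaws, within the pads' length; the fingertips stand bot.tcp_to_tips ahead of it and the grasp point (between the pads) lies 2 mm behind it (bot.tcp_to_tips is the distance from the TCP to the fingertips, in m); z points along the fingers, y is the line along which they close (so a half turn about z gives the same grasp; the last joint's range is limited). The gripper opens to 87 mm and grips with 3 to 60 N. Pads are 19 mm wide; open, the fingers measure 117 mm over their backs; the gripper's body (75 mm by 190 mm) begins 51 mm behind the grasp point.
Start: joints at [1.097, 0.333, 0.04, 1.465, -0.013, 1.343, -0.059], TCP at [0.238, -0.605, 0.24] pointing down, gripper open.
Joint ranges: [-2.58, 2.58], [-0.38, 2.09], [-1.3, 1.39], [0.25, 2.4], [-1.5, 4.64], [0.08, 2.09], [-2.65, 2.65]. Speed limits (rad/s): [2.22, 2.22, 2.79, 2.79, 3.14, 3.14, 3.14].

### API

Orientations are given as a unit quaternion [x, y, z, w].
In Python, from bench import bot, workorder, grab_frame, camera_info gives the robot as it stands (bot), with the cameras as plain functions and the job (workorder).
- The arm moves only by the tool drive_effector, called after "Emit:" as name(argument=value, ...), one argument or row to a line, values as JSON. Schema: {"type":"object","properties":{"deltas":{"type":"array","items":{"type":"array","items":{"type":"number"},"minItems":7,"maxItems":7},"minItems":1,"maxItems":8},"grip_n":{"type":"number"},"only":{"type":"string"},"quiet":{"type":"boolean"},"lines":{"type":"string"}},"required":["deltas"],"additionalProperties":false}. deltas is a list of rows, 1 to 8 of them, each of 7 numbers: the finger opening in m, then dx, dy, dz in shares of 0.5 m (1.0 is 0.5 m), then a rotation vector rx, ry, rz in parts of the range, where 1.0 means 4 rad; each row is the pose to reach, as a shift and turn from the pose commanded when the call began, along the tool's axes at that moment; what a row does not reach only later rows make up. A row lasts 1/8 s, in which the tool goes at most 0.0625 m and 0.188 rad, less where a joint would pass 70% of its speed; a pose out of reach is approached as far as the arm can. The fingers move at their own pace and stop on an object; grip_n is the grip in N (left out, the last holds). Time passes only in rows, so rows that do not move let the fingers close. The tool returns the time, the measured TCP pose, the force, the opening and the grip force at its end. only (a regular expression) keeps the lines of the reply that match it, lines (a string "A,B") keeps lines A to B, and quiet returns only ok. A shift or turn number past 1, either way, is cut back to 1. Input that does not fit is refused with a message, and nothing moves.
- bot.get_obs(): the state, without advancing time (a new reading comes with each control period).
- grab_frame(name): name is "scene" or "top" or "wrist"; returns (picture, depth): 384x512x3 uint8, blue, green, red; 384x512 float32, m along the optical axis (not along the pixel's ray), 0 where there is no reading.
- camera_info(name): a dict with "fov_y" (degrees; the focal length in pixels is half the picture's height over the tangent of half this angle, whatever the lens; pixels are square), "cx", "cy" (the principal point, pixels), "world_to_cam" (4x4, takes a point from world to camera coordinates). Camera axes: x right, y down, z forward; pixel columns grow to the right and rows downward; lengths in m; the calibration is good to about 2 mm. A picture is of the moment at which its call begins: read the wrist's pose just before it. camera_info takes no time and is no camera call; for the wrist camera it gives the pose at the moment of the call.
- workorder.hand_in(): hands the job in; it is judged then, once.
The state is a dict: "clock": time; "qpos": joint angles; "joint_vel": joint speeds; "effort": joint torques, N m; "tcp_pos": TCP position; "ee_rot": TCP orientation; "wrist_force": force on the tool from outside, world axes, zero at the start; "torque": the same for the moment, N m; "grip_width": finger opening in m; "grip_force": force on a finger pad.
Only numpy, scipy, OpenCV 4.12 (cv2) and the standard library are available. Lean on these libraries where they do the work, as an engineer would, in place of code of your own. Each camera call takes 0.05 s, during which the arm holds its last target. There are 200 camera calls.

### The job

The board under repair is clamped on the indexing turntable: bring it round to its next working position. With the fingertips press down the red plunger at the end of the table's arm to free the table, push the arm round anticlockwise (seen from above) and let the plunger spring fully up into the very next hole, so that the table is locked again. Only press and push, gently, gripping nothing: do not run past that hole, lift or shove the turntable along the bench, or disturb the things lying round it.

Things in the scene. Friction and masses are not known exactly. Their poses are not given: they have to be found in the camera images.
- turntable: loose indexing turntable on rubber feet, about 4 kg: blue round base, 168 mm across, 30 mm high; origin at its centre on the bench, z up. On it turns an steel disc 184 mm across, top 52 mm above the bench, with a green circuit board in four black corner clips (board and parts reach up to 86 mm). At table angle 0 the disc's arm points along the base's own -x and ends 157 mm from the centre
- plunger_top (a point): centre of the flat top of the red round plunger head, 34 mm across, 130 mm from the table's axis, 78 mm above the bench when up; it moves with arm and plunger. Its axes turn with the arm and are the base's at table angle 0
- guard (a point): point on the arm midway between the two dark upright guard cheeks that stand either side of the plunger along the swing, 136 mm from the axis, level with their tops, 99 mm above the bench. 52 mm clear between them; each 6 mm thick, 34 mm long radially. Open above, towards the axis and away from it: a fingertip between them can press the head and push a cheek sideways. Turns with the arm
- next_hole (a point): centre of the hole to go to, on the top face of the fixed steel index plate (a ring sector below the arm, top 38 mm above the bench, outer radius 151 mm). Its four holes lie 130 mm from the axis, 30 degrees apart, joined by a narrow slot: one clockwise of the start hole, the start hole, this one and one more anticlockwise
- table_axis (a point): point on the table's vertical axis of rotation, 52 mm above the bench
- table (a joint): angle of the disc and arm, rad; grows anticlockwise seen from above; 0 in the start hole, 0.524 in the next hole anticlockwise, 1.047 in the one after, -0.524 in the hole clockwise. Locked to about +-0.015 rad while the plunger is up. Turning it needs about 2 N at the plunger
- plunger (a joint): how far the plunger is pressed down, m: 0 fully up (locked in a hole), 0.014 at the stop. The spring takes 4 N to start and 7.5 N at the stop. From about 0.009 the locking pin is below the index plate and the table can turn; let go between two holes, the plunger stays down at about 0.008, its pin sliding under the plate, and springs up by itself at the next hole
- flux_bottle_a: bystander: small dropper bottle with a purple cap, 34x35x94 mm, origin under its centre; leave alone
- driver_blue: bystander: small screwdriver with a blue handle lying flat, 15x142x15 mm, origin under its centre; leave alone
- flux_pen: bystander: white pen with a green cap lying flat, 11x127x11 mm, origin under its centre; leave alone
- relay: bystander: black relay block with a yellow band, 26x46x16 mm, origin under its centre; leave alone
- reel_b: bystander: flat whitish plastic component reel, 110x110x12 mm, origin under its centre; leave alone

How it is judged:
By the outcome, as a careful person would: the job done as asked, in the order asked, and still so for the second after the job is handed in, with the robot touching nothing.
It also fails if it takes over 45 s, if anything falls off the work surface, if the arm or the gripper's body presses on something with over 40 N, if the wrist force passes 120 N, or if a joint passes its speed limit or range.

## Working session

There is one attempt and no reset: what is moved stays moved. The work goes in short steps, Python scripts to look and compute and a tool call to move; the robot and the scene stay as the last step left them, time stands still between calls to the robot, and variables do not carry over. Pictures are saved under pics/ and viewed, at most 10 in all, crops included, and the job is handed in when it is done.

```bash
ls; mkdir -p pics
```

Run:
```python
from bench import bot, workorder, grab_frame, camera_info
import cv2,numpy as np
o=bot.get_obs();print(o['clock'],o['tcp_pos'],o['ee_rot'],o['grip_width'],bot.tcp_to_tips)
for n in("scene","top"):
    p,d=grab_frame(n);cv2.imwrite(f"pics/{n}0.png",p);np.save(f"pics/{n}0.npy",d);c=camera_info(n);print(n,c)
```

```text
bench.py
pics
0.0 [ 0.23777077 -0.60447873  0.23867041] [ 9.82495219e-01  1.86286118e-01 -1.94886007e-04 -7.67290727e-04] 0.0875077748870768 0.017
scene {'fov_y': 44.41263300658233, 'cx': 250.2745366539893, 'cy': 190.76779624792158, 'world_to_cam': array([[-0.76458915, -0.64421415, -0.01978806,  0.43700847],
       [-0.44737932,  0.55257503, -0.70321589,  0.25188681],
       [ 0.46395601, -0.52881847, -0.71070096,  1.07870729],
       [ 0.        ,  0.        ,  0.        ,  1.        ]])}
top {'fov_y': 44.020753140864215, 'cx': 253.2427604472038, 'cy': 197.64345796764738, 'world_to_cam': array([[-0.01168832, -0.99992803,  0.002706  ,  0.08294041],
       [-0.99639236,  0.01141942, -0.08409434,  0.51546048],
       [ 0.08405739, -0.00367916, -0.99645412,  1.527357  ],
       [ 0.        ,  0.        ,  0.        ,  1.        ]])}
```

View pics/scene0.png

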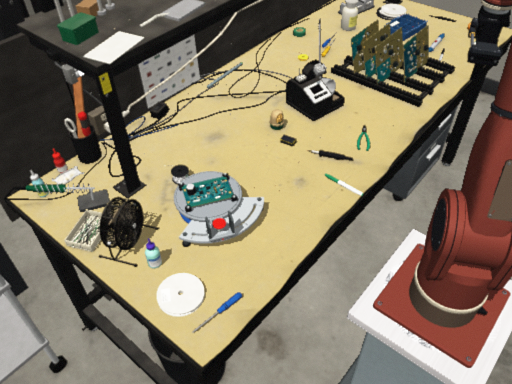

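View pics/top0.png

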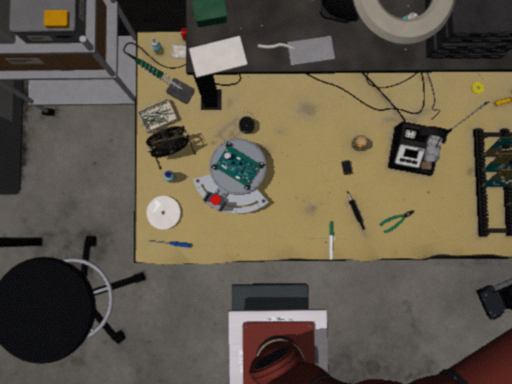

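The scene view shows the turntable at about (210,205) with its red plunger at (219,224). In the top view the disc is at (238,167) and the plunger at (216,200). The reel is to the left at (163,212), and the overhead shelf is behind. Next I'll measure the plunger and the axis.

Create h.py:
```python
import numpy as np,cv2
from scipy.spatial.transform import Rotation as R
def K(c): return 192/np.tan(np.radians(c['fov_y']/2))
def ray(c,u,v):
    W=c['world_to_cam'];r=W[:3,:3];f=K(c)
    return -r.T@W[:3,3], r.T@np.array([(u-c['cx'])/f,(v-c['cy'])/f,1])
def onz(c,u,v,z):
    o,d=ray(c,u,v);return o+d*(z-o[2])/d[2]
def tri(rs):
    A=0;b=0
    for o,d in rs:
        d=d/np.linalg.norm(d);P=np.eye(3)-np.outer(d,d);A=A+P;b=b+P@o
    return np.linalg.solve(A,b)
def cloud(c,D):
    v,u=np.mgrid[:384,:512];f=K(c);W=c['world_to_cam']
    X=np.stack([(u-c['cx'])/f*D,(v-c['cy'])/f*D,D],-1)
    return (X-W[:3,3])@W[:3,:3]
def red(p,box=None):
    h=cv2.cvtColor(p,cv2.COLOR_BGR2HSV);m=(((h[...,0]<8)|(h[...,0]>172))&(h[...,1]>170)&(h[...,2]>90)).astype(np.uint8)
    if box: b=np.zeros_like(m);b[box[1]:box[3],box[0]:box[2]]=1;m*=b
    return m
```

Run:
```python
from h import *
from bench import bot, workorder, grab_frame, camera_info
rs=[]
for n,box in(("scene",(205,210,235,235)),("top",(205,190,228,210))):
    p=cv2.imread(f"pics/{n}0.png");D=np.load(f"pics/{n}0.npy");c=camera_info(n)
    m=red(p,box);v,u=np.nonzero(m);print(n,len(u),u.mean(),v.mean(),onz(c,u.mean(),v.mean(),.078))
    rs.append(ray(c,u.mean(),v.mean()))
    X=cloud(c,D);print(' depth',np.median(X[m>0],0))
    if n=="top":
        # grey disc at height ~.052
        h=cv2.cvtColor(p,cv2.COLOR_BGR2HSV);near=np.zeros((384,512),bool);near[125:225,185:280]=1
        g=near&(X[...,2]>.042)&(X[...,2]<.06)&(h[...,1]<60)
        Q=X[g];print('disc px',len(Q),Q.min(0),Q.max(0))
        (cx,cy),r=cv2.minEnclosingCircle(Q[:,:2].astype(np.float32));print(cx,cy,r,np.median(Q[:,2]))
        hull=cv2.convexHull(np.argwhere(g)[:,::-1].astype(np.int32));print(cv2.minEnclosingCircle(hull))
        cv2.imwrite("pics/topcrop.png",cv2.resize(p[120:230,180:290],None,fx=5.4,fy=5.4,interpolation=cv2.INTER_CUBIC))
print('tri',tri(rs))
```

```text
scene 107 218.6822429906542 223.30841121495328 [0.505081   0.19678124 0.078     ]
 depth [0.50506567 0.19723259 0.07809787]
top 81 215.25925925925927 199.2716049382716 [0.50786432 0.19651354 0.078     ]
 depth [0.50860314 0.19744289 0.07601273]
disc px 1660 [0.47239368 0.03462774 0.04201813] [0.70886986 0.26101647 0.05997692]
0.5849835872650146 0.13809262216091156 0.12537330389022827 0.0508186875360578
((233.8849334716797, 176.18638610839844), 38.843685150146484)
tri [0.50728994 0.19605047 0.07581619]
```

View pics/topcrop.png

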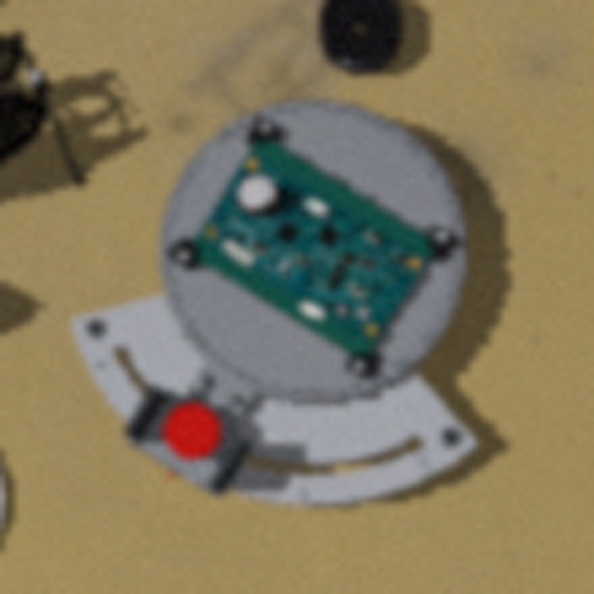

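The crop shows the disc centred at about (315,250), which is top pixel (238.3,166.3). The plunger head is at (192,430), between its two cheeks. The slot runs on to the right, which is the anticlockwise direction. The disc edge at radius 28 px matches a 184 mm disc.

Run:
```python
from h import *
from bench import bot, workorder, grab_frame, camera_info
c=camera_info("top");n=onz(c,238.3,166.3,.052);print('axis',n)
# disc edge fit in top image: grey/green mask minus plate -> use upper arc rays
p=cv2.imread("pics/top0.png");h=cv2.cvtColor(p,cv2.COLOR_BGR2HSV)
E=[]
for a in np.radians(np.arange(-160,-20,4)): # upper arc
    for r in np.arange(35,20,-.25):
        u,v=238.3+r*np.cos(a),166.3+r*np.sin(a)
        s=h[int(round(v)),int(round(u))]
        if s[1]<70 and s[2]>80: E.append(onz(c,u,v,.052)[:2]);break
E=np.array(E)
from scipy.optimize import least_squares
s=least_squares(lambda q:np.hypot(*(E-q[:2]).T)-.092,[n[0],n[1]],loss='soft_l1',f_scale=.002);ax=s.x;print(len(E),ax,np.std(s.fun))
pl=np.array([.507,.1963]);d=pl-ax;print('radius',np.hypot(*d),'(130)',np.degrees(np.arctan2(d[1],d[0])))
o=bot.get_obs();r=R.from_quat(o['ee_rot'])
for t in([.56,-.2,.24],[pl[0],pl[1],.16]):print(r.inv().apply(np.array(t)-o['tcp_pos']))
print(r.as_matrix(),o['qpos'])
```

```text
axis [0.61547894 0.12393067 0.052     ]
35 [0.61670122 0.12677576] 0.0011972164821588583
radius 0.12987677892256316 (130) 147.63511211128417
[ 0.44792346 -0.25845462 -0.00094393]
[ 0.54371336 -0.64652278  0.07961712]
[[ 9.30560229e-01  3.66138292e-01 -6.41169954e-04]
 [ 3.66138837e-01 -9.30559285e-01  1.33020488e-03]
 [-1.09607711e-04 -1.47259298e-03 -9.99998910e-01]] [ 1.09677434  0.33386744  0.03984831  1.46619447 -0.01338118  1.34327289
 -0.05847786]
```

The manual's scale: shifts go in shares of 0.5 m and turns go in shares of 4 rad. Converting my numbers, 0.41 m / 0.5 = 0.82, 0.26 m / 0.5 = 0.52, 0.55 rad / 4 = 0.1375.

Emit:
drive_effector(
  deltas=[
    [0,0.11,-0.06,0,0,0,0],
    [0,0.22,-0.12,0,0,0,0],
    [0,0.32,-0.18,0,0,0,0],
    [0,0.42,-0.24,0,0,0,0],
    [0,0.52,-0.3,0,0,0,0.025],
    [0,0.62,-0.36,0,0,0,0.0625],
    [0,0.72,-0.42,0,0,0,0.1],
    [0,0.82,-0.48,0,0,0,0.1375],
  ],
  grip_n=10,
)

```text
clock: 1.1
tcp_pos: [0.5323, -0.2298, 0.2393]
ee_rot: [0.996, -0.09, -0.0, -0.0]
wrist_force: [0.2, 0.0, -0.1]
grip_width: 0.015
grip_force: 0.0
```

Run:
```python
from h import *
from bench import bot, workorder, grab_frame, camera_info
o=bot.get_obs();r=R.from_quat(o['ee_rot']);print(r.as_matrix(),o['qpos'],o['grip_width'])
print(r.inv().apply(np.array([.507,.1963,.14])-o['tcp_pos']))
```

```text
[[ 9.83767499e-01 -1.79447390e-01 -3.77271942e-04]
 [-1.79447377e-01 -9.83767571e-01  6.77809917e-05]
 [-3.83311024e-04  1.01972359e-06 -9.99999927e-01]] [ 0.51830858  0.20348545 -0.21685212  1.63163677  0.04504641  1.31174205
 -1.45698857] 0.01501496351233181
[-0.10133833 -0.41467773  0.09936105]
```

Converted, -0.41 m / 0.5 = -0.82, -0.22 m / 0.5 = -0.44.

Emit:
drive_effector(
  deltas=[
    [0,-0.026,-0.11,0,0,0,0],
    [0,-0.052,-0.22,0,0,0,0],
    [0,-0.08,-0.33,0,0,0,0],
    [0,-0.11,-0.44,0,0,0,0],
    [0,-0.134,-0.55,0,0,0,0],
    [0,-0.16,-0.66,0,0,0,0],
    [0,-0.18,-0.76,0.04,0,0,0],
    [0,-0.2,-0.82,0.1,0,0,0],
  ],
)

```text
clock: 2.1
tcp_pos: [0.5045, 0.1928, 0.1896]
ee_rot: [0.996, -0.086, 0.001, -0.001]
wrist_force: [-0.1, 0.7, -1.0]
grip_width: 0.0004
grip_force: 0.0
```

Run:
```python
from h import *
from bench import bot, workorder, grab_frame, camera_info
o=bot.get_obs();r=R.from_quat(o['ee_rot']);c=camera_info("wrist");p,d=grab_frame("wrist");cv2.imwrite("pics/w1.png",p);np.save("pics/w1.npy",d)
print(o['qpos'],o['tcp_pos'])
m=red(p);v,u=np.nonzero(m);print(len(u))
if len(u):
    X=cloud(c,d)[m>0];z=np.median(X[:,2]);print('red',u.mean(),v.mean(),onz(c,u.mean(),v.mean(),.078),np.median(X,0))
print(r.inv().apply(np.array([.507,.1963,.14])-o['tcp_pos']))
```

```text
[ 0.04881737  0.18594818 -0.55109678  1.77789614  0.10346949  1.20452711
 -2.2752025 ] [0.50447286 0.19275911 0.18963665]
951
red 250.63512092534174 190.2260778128286 [0.50725016 0.19642501 0.078     ] [0.50761156 0.19632569 0.07873464]
[ 0.0018124  -0.00384563  0.04964522]
```

View pics/w1.png

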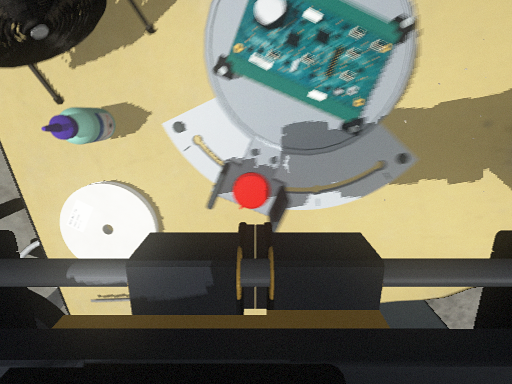

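The wrist view shows the red head at (251,190), between the two cheeks. That puts it at (0.507, 0.196, 0.078), which agrees with the other two views. I'll descend to just above the cheeks.

Converted, 0.07 m / 0.5 = 0.14, 0.06 m / 0.5 = 0.12.

Emit:
drive_effector(
  deltas=[
    [0,-0.004,0,0.06,0,0,0],
    [0,-0.004,0,0.12,0,0,0],
    [0,-0.004,0,0.14,0,0,0],
    [0,-0.004,0,0.14,0,0,0],
  ],
)

```text
clock: 2.65
tcp_pos: [0.5025, 0.1899, 0.1194]
ee_rot: [0.996, -0.088, -0.001, 0.0]
wrist_force: [0.3, 0.8, -0.4]
grip_width: 0.0006
grip_force: 0.0
```

Add to h.py:
```python
AX=np.array([.6167,.1265])
def st(bot):
    o=bot.get_obs();r=R.from_quat(o['ee_rot']);d=o['tcp_pos'][:2]-AX;a=np.arctan2(d[1],d[0])
    print('t',o['clock'],'rad',np.hypot(*d).round(4),'ang',(np.degrees(a)%360).round(2),'tipz',(o['tcp_pos'][2]-.017).round(4),'F',o['wrist_force'].round(1))
    t=np.array([-np.sin(a),np.cos(a),0]);q=np.array([np.cos(a),np.sin(a),0])
    print('tangent in tool',r.inv().apply(t).round(3),'radial',r.inv().apply(q).round(3))
    return o,r
```

Run:
```python
from h import *
from bench import bot, workorder, grab_frame, camera_info
o,r=st(bot)
a=np.radians(147.6);T=np.append(AX+.132*np.array([np.cos(a),np.sin(a)])+.006*np.array([-np.sin(a),np.cos(a)]),o['tcp_pos'][2])
print(r.inv().apply(T-o['tcp_pos']))
```

```text
t 2.65 rad 0.1306 ang 150.99 tipz 0.1024 F [ 0.3  0.8 -0.4]
tangent in tool [-0.325  0.946  0.001] radial [-0.946 -0.325  0.001]
[-8.13044536e-04 -2.19508485e-03  1.07366510e-07]
```

Converted, 0.018 m / 0.5 = 0.036, -0.003 m / 0.5 = -0.006.

Emit:
drive_effector(
  deltas=[
    [0,0,-0.006,0,0,0,0],
    [0,0,-0.006,0.008,0,0,0],
    [0,0,-0.006,0.024,0,0,0],
    [0,0,-0.006,0.036,0,0,0],
    [0,0,-0.006,0.036,0,0,0],
  ],
)

```text
clock: 3.28
tcp_pos: [0.5028, 0.1928, 0.1008]
ee_rot: [0.996, -0.088, -0.001, 0.0]
wrist_force: [-0.6, 0.7, -0.7]
grip_width: 0.0004
grip_force: 0.0
```

```bash
python3 -c "
from h import *
from bench import bot, workorder, grab_frame, camera_info
st(bot)"
```

```text
t 3.275 rad 0.1318 ang 149.8 tipz 0.0838 F [-0.6  0.7 -0.7]
tangent in tool [-0.345  0.939  0.001] radial [-0.939 -0.345  0.001]
```

Clear of everything, so now I'll press.

Converted, 0.018 m / 0.5 = 0.036, 0.0165 m / 0.5 = 0.033.

Emit:
drive_effector(
  deltas=[
    [0,0,0,0.01,0,0,0],
    [0,0,0,0.018,0,0,0],
    [0,0,0,0.026,0,0,0],
    [0,0,0,0.033,0,0,0],
    [0,0,0,0.036,0,0,0],
    [0,0,0,0.036,0,0,0],
  ],
)

```text
clock: 4.03
tcp_pos: [0.5034, 0.1931, 0.0838]
ee_rot: [0.996, -0.088, 0.0, -0.0]
wrist_force: [-1.0, -0.9, 6.1]
grip_width: 0.0006
grip_force: 3.0
```

```bash
python3 -c "
from h import *
from bench import bot, workorder, grab_frame, camera_info
st(bot)"
```

```text
t 4.025 rad 0.1315 ang 149.54 tipz 0.0668 F [-1.  -0.9  6.1]
tangent in tool [-0.349  0.937 -0.   ] radial [-0.937 -0.349 -0.   ]
```

Converted, 0.0285 m / 0.5 = 0.057, 0.0255 m / 0.5 = 0.051.

Emit:
drive_effector(
  deltas=[
    [0,-0.002,0.006,0,0,0,0],
    [0,-0.0046,0.014,0,0,0,0],
    [0,-0.007,0.022,0,0,0,0],
    [0,-0.009,0.03,0,0,0,0],
    [0,-0.0106,0.037,0,0,0,0],
    [0,-0.0122,0.044,0,0,0,0],
    [0,-0.0134,0.051,0,0,0,0],
    [0,-0.0142,0.057,0,0,0,0],
  ],
)

```text
clock: 5.03
tcp_pos: [0.4918, 0.167, 0.0842]
ee_rot: [0.996, -0.087, 0.001, -0.001]
wrist_force: [0.1, 2.5, 5.1]
grip_width: 0.0005
grip_force: 3.0
```

Run:
```python
from h import *
from bench import bot, workorder, grab_frame, camera_info
o,r=st(bot);rs=[]
for n,B in(("scene",(180,195,245,245)),("top",(195,185,250,215))):
    p,d=grab_frame(n);c=camera_info(n);v,u=np.nonzero(red(p,B));print(n,len(u))
    if len(u):
        X=onz(c,u.mean(),v.mean(),.07);e=X[:2]-AX;print(X,np.hypot(*e),np.degrees(np.arctan2(e[1],e[0])))
    cv2.imwrite(f"pics/{n}1.png",p)
```

```text
t 5.025 rad 0.1313 ang 162.01 tipz 0.0672 F [0.1 2.5 5.1]
tangent in tool [-0.139  0.99  -0.002] radial [-0.99  -0.139 -0.001]
scene 54
[0.49038339 0.17992381 0.07      ] 0.1371495152026506 157.0747598358841
top 19
[0.50661756 0.20343558 0.07      ] 0.13430274425672092 145.0506628346513
```

Converted, -0.017 m / 0.5 = -0.034, -0.014 m / 0.5 = -0.028.

Emit:
drive_effector(
  deltas=[
    [0,0,0,-0.008,0,0,0],
    [0,0,0,-0.018,0,0,0],
    [0,0,0,-0.028,0,0,0],
    [0,0,0,-0.034,0,0,0],
    [0,0,0,-0.034,0,0,0],
  ],
)

```text
clock: 5.75
tcp_pos: [0.4913, 0.1662, 0.1008]
ee_rot: [0.996, -0.088, 0.0, -0.0]
wrist_force: [-0.1, -1.4, -0.6]
grip_width: 0.0004
grip_force: 0.0
```

Run:
```python
from h import *
from bench import bot, workorder, grab_frame, camera_info
o,r=st(bot)
p,d=grab_frame("wrist");c=camera_info("wrist");X=cloud(c,d)
p2,_=grab_frame("scene")
cv2.imwrite("pics/mix.png",np.hstack([cv2.resize(p,(450,338)),cv2.resize(p2[180:270,165:258],(349,338),interpolation=cv2.INTER_CUBIC)]))
```

```text
t 5.75 rad 0.1315 ang 162.43 tipz 0.0838 F [-0.1 -1.4 -0.6]
tangent in tool [-0.131  0.991 -0.   ] radial [-0.991 -0.131 -0.   ]
```

View pics/mix.png

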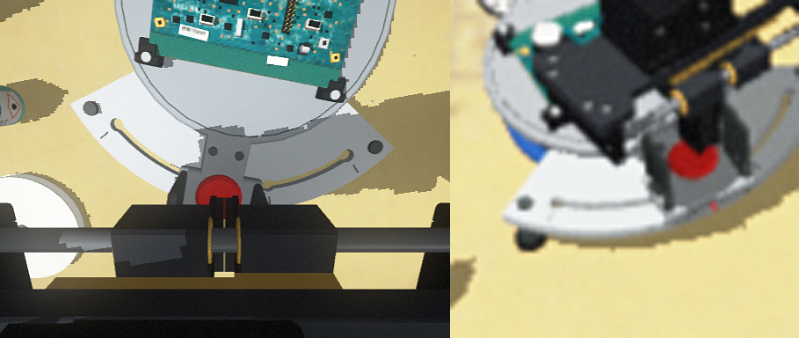

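The wrist view shows the arm partly round. The red head is at about (217,190) in the left panel, midway between the second and third holes, with the fingertips between the cheeks and the table still in place. I'll push on gently, tips above the head.

Converted, 0.018 m / 0.5 = 0.036, 0.015 m / 0.5 = 0.03.

Emit:
drive_effector(
  deltas=[
    [0,-0.0006,0.006,0,0,0,0],
    [0,-0.0012,0.012,0,0,0,0],
    [0,-0.0018,0.018,0,0,0,0],
    [0,-0.002,0.024,0,0,0,0],
    [0,-0.0022,0.03,0,0,0,0],
    [0,-0.0022,0.036,0,0,0,0],
  ],
)

```text
clock: 6.6
tcp_pos: [0.4873, 0.1492, 0.1007]
ee_rot: [0.996, -0.087, 0.0, -0.001]
wrist_force: [2.6, 4.3, -2.6]
grip_width: 0.0002
grip_force: 2.5
```

Add to h.py:
```python
def arm(bot):
    c=camera_info("wrist");p,d=grab_frame("wrist");m=red(p);n,l,s,_=cv2.connectedComponentsWithStats(m)
    k=1+np.argmax(s[1:,4]);hull=np.argwhere(l==k)[:,::-1].astype(np.int32);X=cloud(c,d)[l==k];z=np.median(X[:,2])
    (u,v),rr=cv2.minEnclosingCircle(hull);P=onz(c,u,v,z);e=P[:2]-AX
    print('head',P.round(4),'z',z.round(4),'r',(rr*P[2]*0+rr).round(1),'rad',np.hypot(*e).round(4),'ang',np.degrees(np.arctan2(e[1],e[0])).round(2)%360)
    return p
```

```bash
python3 -c "
from h import *
from bench import bot, workorder, grab_frame, camera_info
st(bot);arm(bot)"
```

```text
t 6.6 rad 0.1314 ang 170.05 tipz 0.0837 F [ 2.6  4.3 -2.6]
tangent in tool [ 0.001  1.    -0.001] radial [-1.     0.001 -0.001]
head [0.4936 0.1637 0.0707] z 0.0707 r 25.9 rad 0.1286 ang 163.17
```

Converted, 0.0235 m / 0.5 = 0.047, 0.021 m / 0.5 = 0.042.

Emit:
drive_effector(
  deltas=[
    [0,0.0002,0.006,0,0,0,0],
    [0,0.0004,0.012,0,0,0,0],
    [0,0.0006,0.018,0,0,0,0],
    [0,0.0012,0.024,0,0,0,0],
    [0,0.0018,0.03,0,0,0,0],
    [0,0.0026,0.036,0,0,0,0],
    [0,0.0034,0.042,0,0,0,0],
    [0,0.0044,0.047,0,0,0,0],
  ],
)

```text
clock: 7.65
tcp_pos: [0.4858, 0.1258, 0.1009]
ee_rot: [0.996, -0.087, 0.001, -0.001]
wrist_force: [4.4, 5.5, -3.9]
grip_width: 0.0002
grip_force: 3.3
```

```bash
python3 -c "
from h import *
from bench import bot, workorder, grab_frame, camera_info
st(bot);arm(bot)"
```

```text
t 7.65 rad 0.1309 ang 180.29 tipz 0.0839 F [ 4.4  5.5 -3.9]
tangent in tool [ 0.179  0.984 -0.001] radial [-0.984  0.179 -0.002]
head [0.4898 0.1418 0.0707] z 0.0707 r 25.3 rad 0.1279 ang 173.11
```

Converted, 0.007 m / 0.5 = 0.014, 0.006 m / 0.5 = 0.012.

Emit:
drive_effector(
  deltas=[
    [0,0.0004,0.002,0,0,0,0],
    [0,0.0008,0.004,0,0,0,0],
    [0,0.001,0.006,0,0,0,0],
    [0,0.0014,0.008,0,0,0,0],
    [0,0.0018,0.01,0,0,0,0],
    [0,0.0022,0.012,0,0,0,0],
    [0,0.0026,0.014,0,0,0,0],
    [0,0.0026,0.014,0,0,0,0],
  ],
)

```text
clock: 8.7
tcp_pos: [0.4852, 0.1177, 0.1007]
ee_rot: [0.996, -0.088, 0.0, 0.0]
wrist_force: [1.2, 1.7, 0.0]
grip_width: 0.0003
grip_force: 0.8
```

```bash
python3 -c "
from h import *
from bench import bot, workorder, grab_frame, camera_info
st(bot);arm(bot)"
```

```text
t 8.7 rad 0.1318 ang 183.83 tipz 0.0837 F [1.2 1.7 0. ]
tangent in tool [0.24  0.971 0.   ] radial [-0.971  0.24  -0.   ]
head [0.4891 0.1329 0.0717] z 0.0717 r 25.2 rad 0.1277 ang 177.13
```

Converted, 0.0021 m / 0.5 = 0.0042, 0.0014 m / 0.5 = 0.0028.

Emit:
drive_effector(
  deltas=[
    [0,0.0004,0.0014,0,0,0,0],
    [0,0.0006,0.0028,0,0,0,0],
    [0,0.001,0.0042,0,0,0,0],
    [0,0.001,0.0042,0,0,0,0],
  ],
)

```text
clock: 9.25
tcp_pos: [0.4852, 0.1157, 0.1005]
ee_rot: [0.996, -0.088, -0.0, 0.0]
wrist_force: [0.7, 0.7, -0.3]
grip_width: 0.0004
grip_force: 0.0
```

```bash
python3 -c "
from h import *
from bench import bot, workorder, grab_frame, camera_info
st(bot);arm(bot)"
```

```text
t 9.25 rad 0.132 ang 184.71 tipz 0.0835 F [ 0.7  0.7 -0.3]
tangent in tool [0.255 0.967 0.   ] radial [-0.967  0.255  0.   ]
head [0.4927 0.1305 0.0786] z 0.0786 r 24.9 rad 0.1241 ang 178.17
```

The plunger has sprung up (head at z = 0.0786). I'll back off the cheek and lift clear.

Converted, -0.15 m / 0.5 = -0.3, -0.1 m / 0.5 = -0.2.

Emit:
drive_effector(
  deltas=[
    [0,-0.002,-0.008,0,0,0,0],
    [0,-0.003,-0.014,-0.006,0,0,0],
    [0,-0.003,-0.016,-0.04,0,0,0],
    [0,-0.003,-0.016,-0.1,0,0,0],
    [0,-0.06,-0.016,-0.2,0,0,0],
    [0,-0.12,-0.016,-0.3,0,0,0],
    [0,-0.12,-0.016,-0.3,0,0,0],
  ],
)

```text
clock: 10.18
tcp_pos: [0.428, 0.1359, 0.2559]
ee_rot: [0.996, -0.087, 0.004, -0.001]
wrist_force: [1.0, -0.9, 0.2]
grip_width: 0.0003
grip_force: 0.0
```

Run:
```python
from h import *
from bench import bot, workorder, grab_frame, camera_info
st(bot);p=arm(bot);rs=[]
for n,B in(("scene",(180,195,260,245)),("top",(195,185,265,220))):
    q,d=grab_frame(n);c=camera_info(n);v,u=np.nonzero(red(q,B));X=onz(c,u.mean(),v.mean(),.078);e=X[:2]-AX
    print(n,len(u),X,np.hypot(*e),np.degrees(np.arctan2(e[1],e[0]))%360);rs.append(ray(c,u.mean(),v.mean()))
    if n=="top":
        a=q[120:230,130:290]
print('tri',tri(rs))
cv2.imwrite("pics/end.png",np.hstack([cv2.resize(p,(400,300)),cv2.resize(a,(400,300))]))
```

```text
t 10.175 rad 0.1889 ang 177.16 tipz 0.2389 F [ 1.  -0.9  0.2]
tangent in tool [ 0.123  0.992 -0.001] radial [-0.992  0.123 -0.008]
head [0.4861 0.1314 0.0787] z 0.0787 r 16.0 rad 0.1306 ang 177.84
scene 98 [0.484166  0.1323846 0.078    ] 0.13266457103894813 177.45769713199672
top 12 [0.47717298 0.18859788 0.078     ] 0.1527217573306459 156.00807306614723
tri [0.46256984 0.17618954 0.13258211]
```

View pics/end.png

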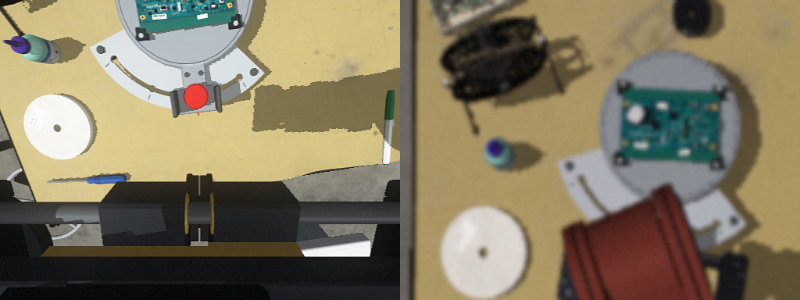

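The left panel shows the head up at (196,97). The arm is at 177.7°, exactly 30° from the start, head at z = 0.0787, and the things lying round it have not moved. In the right panel the robot hides the plunger from the top camera. The gripper is clear, so I'll hand in.

```bash
python3 -c "
from bench import bot, workorder, grab_frame, camera_info
print(workorder.hand_in())"
```

```text
the job is handed in; nothing more can be done
None
```

The turntable is one hole (30°) further round anticlockwise, with the plunger sprung fully up and locked. The gripper is clear, and I handed the job in at about 10 s.

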